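Put the orange lantern on charge before the power cut

TASK

Lift the orange lantern up and off its hook and stand it upright in the middle of the round charging pad. Keep hold of it until it stands on the pad (do not drop it), then let go and move clear. Leave the blue lantern hanging undisturbed on its own hook.

Things in the scene. Friction and masses are not known exactly. Their poses are not given: they have to be found in the camera images.
- orange_lantern: LED lantern, orange base and cap, hung by its closed bail; ~0.3 kg. Origin: centre of underside (40 mm above desk), z up. Body: 64 mm dia, z 0-80. Steel bail, 6 mm bar, in its y-z plane, 54 wide (y); 24 mm level top bar at z 130 (axis) rests on the hook; opening below it 47 high. Grip the black rubber knob on top: 22 mm dia, on the axis, z 132-177. The hook arm runs along x through the bail.
- blue_lantern: The same lantern in blue, same size and origin, not to be moved: it hangs the same way on a second, identical hook stand, whose post is 75 mm from this lantern's axis along the lantern's +x.
- charging_pad: Round black charging pad with a thin white circle on top, fixed to the desk, 120 mm diameter, 12 mm high. Origin: centre of its underside on the desk; z up; the flat top is at z = 12 mm.
- hook_stand: Steel stand with the orange lantern, fixed. Origin: foot of post, z up. Foot 110 mm dia, 8 thick; bar 8 mm. Arm along its -x: top z 174 to x -61; seat x -68..-82, top z 167, bail at x -75; upturned free end at x -98, top z 179. To free it: lantern up more than 12 mm (under 39, or its cap hits the arm), then at least 35 mm along stand's -x. Lantern and stand axes agree at start.

How it is judged:
By the outcome, as a careful person would: the job done as asked, in the order asked, and still so for the second after the job is handed in, with the robot touching nothing.
It also fails if it takes over 48 s, if anything falls off the work surface, if the arm or the gripper's body presses on something with over 40 N, if the wrist force passes 120 N, or if a joint passes its speed limit or range.

ROBOT

A 6-joint arm with a two-finger parallel gripper is mounted at the origin on the work surface. World frame = base frame: x ahead of the robot, y to its left, z up, the work surface at z = 0. Lengths are in m, angles in rad, forces in N, time in s.
With the tool pointing down it reaches from about 0.225 to 0.725 m from the base axis. Payload 3.1 kg.
Tool frame: the origin (TCP) lies at the very end of the fingers, on their centre line; the grasp point (between the pads) lies 19 mm behind it; z points along the fingers, y is the line along which they close (so a half turn about z gives the same grasp; the last joint's range is limited). The gripper opens to 85 mm and grips with 20 to 120 N. Pads are 22 mm wide; open, the fingers measure 114 mm over their backs; the gripper's body (76 mm by 85 mm) begins 54 mm behind the grasp point. The pads swing forward as they close: fully open they stand 13 mm farther back than shut.
Start: joints at [-1.412, 0.048, 0.099, 1.622, 0, 1.443], TCP at [0.148, -0.504, 0.231] pointing down, gripper open.
Joint ranges: [-2.91, 2.91], [-0.99, 1.94], [-1.21, 1.42], [-2.12, 2.29], [-1.49, 1.47], [-3.14, 3.14]. Speed limits (rad/s): [2.79, 2.79, 3.14, 3.14, 3.14, 3.14].

INTERFACE

Orientations are given as a unit quaternion [x, y, z, w].
In Python, from bench import manip gives the robot as it stands. The module is installed in compiled form; this text tells all that it offers. Calls block until the motion is done:
- manip.move_to(position, orientation): joint-space move of the TCP to a pose.
- manip.movel(position, frame=None, speed=0.15, f_stop=None): straight line of the TCP; frame=None keeps the orientation; speed is the mean speed in m/s. With f_stop (N) it stops when the force on the tool has changed by that much, and returns True; else False.
- manip.move_j(angles): joint-space move.
- manip.move_gripper(opening, newtons=None): finger opening in m; newtons is the grip in N (None keeps the last); returns when the fingers have stopped.
- manip.wait(seconds).
- manip.ik(position, orientation): joint angles nearest the present ones, or None.
- manip.get_state(): the state.
- manip.capture(name): name is "scene" or "top"; returns a dict with "pixels" (420x560x3 uint8, red, green, blue), "fx", "fy", "cx", "cy" (pixels), "k1" (the pictures are not rectified: a ray, as slopes to the right and down, at radius r is drawn at 1 + k1 r^2 times it, then the intrinsics apply), "extrinsics" (4x4, takes a point from world to camera coordinates). Camera axes: x right, y up, looking along -z (the intrinsics and any distortion apply to the point x, -y, -z); pixel columns grow to the right and rows downward; lengths in m; the calibration is good to about 2 mm. A picture is of the moment at which its call begins. There is no depth.
A pose or a line that the arm cannot do raises manip.IKError and nothing moves.
- manip.sign_off(): hands the job in; it is judged then, once.
The state is a dict: "t": time; "q": joint angles; "dq": joint speeds; "joint_torque": joint torques, N m; "ee_pos": TCP position; "ee_rot": TCP orientation; "ft_force": force on the tool from outside, world axes, zero at the start; "moment": the same for the moment, N m; "grip_width": finger opening in m; "finger_force": force on a finger pad.
Only numpy, scipy, OpenCV 4.12 (cv2) and the standard library are available. Lean on these libraries where they do the work, as an engineer would, in place of code of your own. Each camera call takes 0.05 s, during which the arm holds its last target. There are 200 camera calls.

## Working session

There is one attempt and no reset: what is moved stays moved. The work goes in short steps, each a Python script; the robot and the scene stay as the last script left them, time stands still between calls to the robot, and variables do not carry over. Pictures are saved under pics/ and viewed, at most 10 in all, crops included, and the job is handed in when it is done.

```bash
mkdir -p pics; python3 - <<'E'
from bench import manip
import cv2,numpy as np,pickle
d={}
for n in("scene","top"):
    c=manip.capture(n);d[n]=c
    cv2.imwrite(f"pics/{n}0.png",c["pixels"][:,:,::-1])
    print(n,c["fx"],c["cx"],c["cy"],c["k1"],np.round(c["extrinsics"],3).tolist())
pickle.dump(d,open("d.pkl","wb"))
s=manip.get_state();print(s["t"],s["ee_rot"],s["ft_force"])
E
```

```text
scene 398.6992858271936 279.42177245896204 212.02002154137378 0.02992495863105001 [[0.796, 0.605, 0.009, -0.475], [-0.514, 0.668, 0.537, 0.281], [0.319, -0.432, 0.843, -0.902], [0.0, 0.0, 0.0, 1.0]]
top 382.29368408884204 276.41568073000985 208.15362021610375 0.006614796269154624 [[-0.037, -0.999, -0.002, 0.029], [0.976, -0.037, 0.216, -0.588], [-0.216, 0.006, 0.976, -0.743], [0.0, 0.0, 0.0, 1.0]]
0.1 [ 9.89736592e-01  1.42899803e-01 -2.16322155e-05 -1.06045073e-03] [-0.14485989 -0.20477361 -0.69235771]
```

View pics/scene0.png

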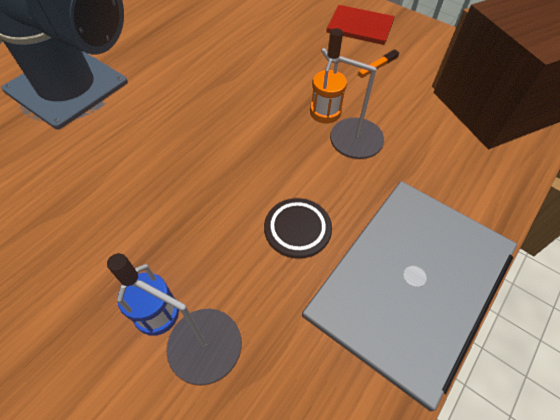

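View pics/top0.png

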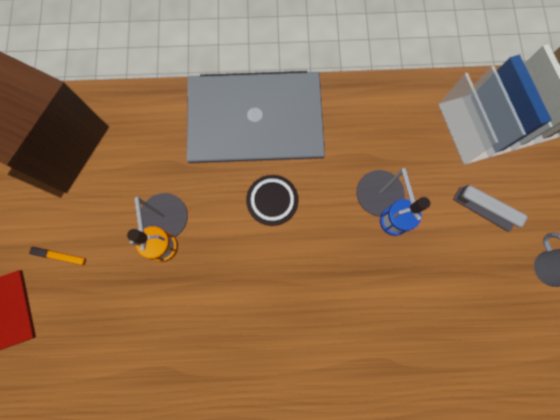

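The scene shows the orange lantern on its hook, with the knob at about (335,43), the foot at (357,138) and the pad at (298,227). In the top view the orange knob is at (137,237), the foot at (164,215), the pad at (272,200) and the blue knob at (420,205). I'll zoom in on both views.

```bash
cat > h.py <<'E'
import numpy as np,cv2
def ray(c,uv):
    K=np.array([[c["fx"],0,c["cx"]],[0,c["fy"],c["cy"]],[0,0,1]])
    x,y=cv2.undistortPoints(np.array([[uv]],float),K,np.array([c["k1"],0,0,0.]))[0,0]
    E=np.array(c["extrinsics"]);R=E[:3,:3]
    return -R.T@E[:3,3],R.T@np.array([x,-y,-1])
def at(c,uv,z):
    o,d=ray(c,uv);return o+d*(z-o[2])/d[2]
def proj(c,P):
    K=np.array([[c["fx"],0,c["cx"]],[0,c["fy"],c["cy"]],[0,0,1]])
    E=np.array(c["extrinsics"]);P=np.atleast_2d(P)@E[:3,:3].T+E[:3,3]
    return cv2.projectPoints((P*[1,-1,-1]).reshape(-1,1,3),np.zeros(3),np.zeros(3),K,np.array([c["k1"],0,0,0.]))[0][:,0]
E
python3 - <<'E'
import pickle,cv2,numpy as np
from h import *
d=pickle.load(open("d.pkl","rb"))
for n,l in(("scene",dict(pad=(298,226),foot=(357,137),bfoot=(204,345))),("top",dict(pad=(272,199.5),foot=(164,215),bfoot=(380,193)))):
    for k,uv in l.items():print(n,k,at(d[n],uv,.012 if k=="pad" else .008).round(4))
print('knobtop',at(d['top'],(136,236),.2))
a=d["scene"]["pixels"][20:160,290:420,::-1];b=d["top"]["pixels"][180:280,110:210,::-1]
a=cv2.resize(a,(390,420),interpolation=cv2.INTER_CUBIC);b=cv2.resize(b,(400,400),interpolation=cv2.INTER_CUBIC)
o=np.zeros((420,800,3),np.uint8);o[:,:390]=a;o[:400,400:]=b
cv2.imwrite("pics/crop.png",o)
E
```

```text
scene pad [0.626  0.0154 0.012 ]
scene foot [0.5968 0.2626 0.008 ]
scene bfoot [ 0.6339 -0.2328  0.008 ]
top pad [0.6208 0.016  0.012 ]
top foot [0.595  0.2604 0.008 ]
top bfoot [ 0.6277 -0.2305  0.008 ]
knobtop [0.51890088 0.2509485  0.2       ]
```

View pics/crop.png

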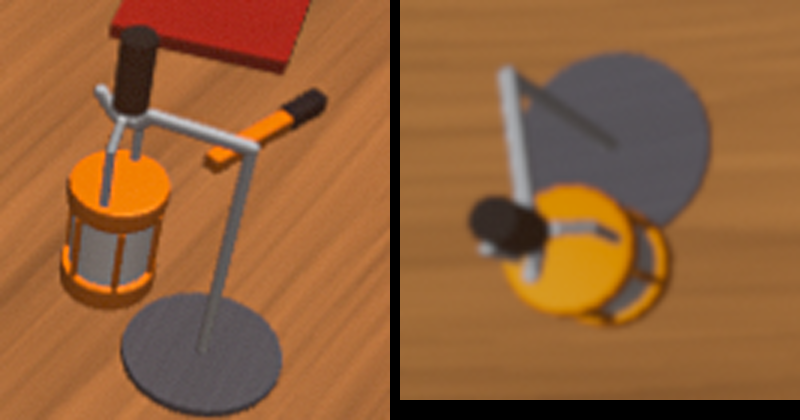

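Both crops show the orange knob, the elbow of the arm and its free tip. I'll fit the stand pose (x, y, yaw) jointly to these points.

```bash
python3 - <<'E'
import pickle,numpy as np
from scipy.optimize import least_squares
from h import *
d=pickle.load(open("d.pkl","rb"))
# stand-frame point: knob top, knob bottom, elbow, tip, foot
P=np.array([[-.075,0,.217],[-.075,0,.172],[0,0,.170],[-.098,0,.176],[0,0,.008]])
ob=dict(scene=[(336,32.3),(334,56.7),(374,69.3),(323.5,50.5),(357,137)],top=[(131.5,235.3),(142,238),(137,197.5),(142,249.5),(164,215)])
def W(p):
    c,s=np.cos(p[2]),np.sin(p[2]);return P@np.array([[c,-s,0],[s,c,0],[0,0,1]]).T+[p[0],p[1],0]
f=lambda p,ns=("scene","top"):np.concatenate([(proj(d[n],W(p))-ob[n]).ravel() for n in ns])
for ns in(("scene","top"),("scene",),("top",)):
    r=least_squares(f,[.596,.261,0.1],args=(ns,),loss="soft_l1");p=r.x
    print(ns,p.round(4),W(p)[0].round(4));print(f(p,ns).reshape(-1,2).round(1).tolist())
E
```

```text
('scene', 'top') [0.5956 0.263  0.1553] [0.5215 0.2514 0.217 ]
[[0.5, -0.7], [-0.9, -1.2], [-0.7, 0.7], [-2.1, -1.0], [-0.4, -0.4], [0.6, -2.3], [-0.5, -1.2], [0.1, -0.2], [0.2, -0.3], [-1.2, -0.2]]
('scene',) [0.597  0.2636 0.1803] [0.5233 0.2502 0.217 ]
[[1.0, 0.0], [-0.4, -0.5], [0.2, 0.9], [-1.8, -0.1], [0.4, -0.2]]
('top',) [0.5942 0.2619 0.1404] [0.52   0.2514 0.217 ]
[[0.6, -1.4], [-0.6, -0.3], [0.6, 0.5], [-0.1, 0.6], [-0.7, 0.4]]
```

```bash
cat >> h.py <<'E'
from scipy.spatial.transform import Rotation as R
def down(yaw): # tool z down, tool y at (yaw - 90deg) 
    return R.from_matrix(np.array([[np.cos(yaw),np.sin(yaw),0],[np.sin(yaw),-np.cos(yaw),0],[0,0,-1]]).T.T).as_quat()
L=np.array([.5212,.2512]);YAW=.155;U=np.array([np.cos(YAW),np.sin(YAW)]);PAD=np.array([.623,.0157])
E
python3 - <<'E'
from bench import manip
from h import *
import pickle
s=manip.get_state();print(R.from_quat(s["ee_rot"]).as_matrix().round(2).tolist())
print(manip.ik([*L,.178],down(YAW)),manip.ik([*PAD,.2],down(YAW)))
manip.movel([.148,-.504,.38],speed=.25)
manip.move_to([*L,.31],down(YAW))
manip.move_gripper(.06)
d={}
for n in("scene","top"):
    d[n]=manip.capture(n)
pickle.dump(d,open("d2.pkl","wb"))
a=d["scene"]["pixels"][0:160,260:440,::-1];b=d["top"]["pixels"][150:290,90:240,::-1]
o=np.zeros((420,800,3),np.uint8);o[:347,:390]=cv2.resize(a,(390,347));o[:373,400:]=cv2.resize(b,(400,373))
cv2.imwrite("pics/above.png",o)
s=manip.get_state();print(s["t"],s["ee_pos"],s["q"],s["ft_force"])
E
```

```text
[[0.96, 0.28, -0.0], [0.28, -0.96, 0.0], [0.0, -0.0, -1.0]]
[ 0.33322773  0.18202403  0.13921613  1.52798843  0.         -2.96336493] [-0.08236149  0.30436221  0.32788728  1.5943214   0.          2.90423116]
4.975 [0.52122173 0.25117112 0.31003058] [ 3.33169456e-01  2.31912809e-01  4.62207788e-01  1.80104824e+00
 -2.87965473e-06 -2.96334346e+00] [-1.33153243 -0.03947432  0.40126613]
```

View pics/above.png

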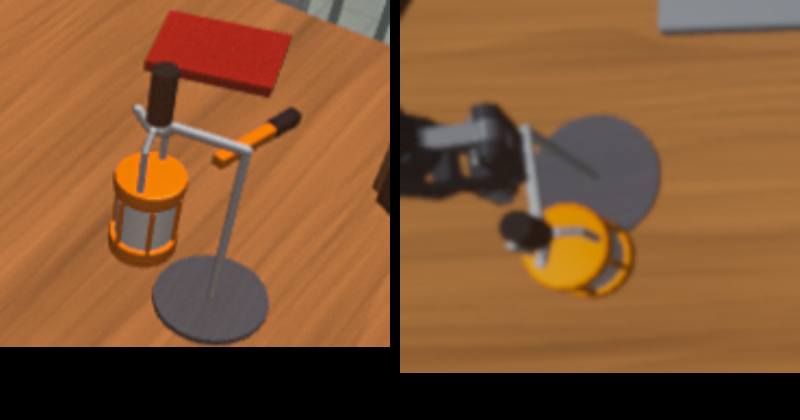

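The arm is above the knob: the knob is at (120,230) in the right-hand crop and the gripper is raised above it, drawn up and to the left. The last joint is near its limit, so I'll use the half-turn grasp. Then I'll go down to just above the knob and look again.

```bash
python3 - <<'E'
from bench import manip
from h import *
import pickle
manip.move_to([*L,.31],down(YAW+np.pi))
manip.movel([*L,.235],speed=.15)
d={}
for n in("scene","top"):
    d[n]=manip.capture(n)
    print(n,proj(d[n],np.array([[*L,.235],[*L,.217]])).round(1).tolist())
pickle.dump(d,open("d3.pkl","wb"))
a=d["scene"]["pixels"][0:120,280:400,::-1];b=d["top"]["pixels"][180:280,90:190,::-1]
o=np.zeros((420,800,3),np.uint8);o[:390,:390]=cv2.resize(a,(390,390));o[:400,400:]=cv2.resize(b,(400,400))
cv2.imwrite("pics/above2.png",o)
s=manip.get_state();print(s["t"],s["ee_pos"],s["q"],s["ft_force"])
E
```

```text
scene [[337.8, 21.2], [336.3, 31.6]]
top [[128.2, 231.5], [132.2, 233.2]]
8.375 [0.52197057 0.25146651 0.23685724] [ 3.33254721e-01  1.90231969e-01  2.65564331e-01  1.64305457e+00
 -4.99070902e-05  1.78222160e-01] [-0.27895104 -0.36991698  0.03052029]
```

View pics/above2.png

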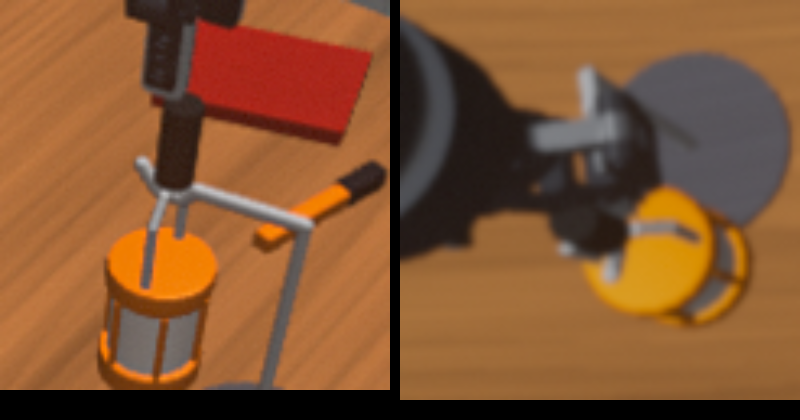

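The fingers straddle the knob axis, just above the knob at (180,140) in the left-hand crop. I'll descend, grip and make a small test lift.

```bash
python3 - <<'E'
from bench import manip
from h import *
print(manip.movel([.5207,.2512,.179],speed=.1,f_stop=6))
def st(m):
    s=manip.get_state();print(m,round(s["t"],2),np.round(s["ee_pos"],4),np.round(s["ft_force"],2),round(s["grip_width"],4),s["finger_force"])
st("down")
manip.move_gripper(.015,50);st("grip")
p=manip.get_state()["ee_pos"]
manip.movel([p[0],p[1],p[2]+.025],speed=.06);st("up")
c={}
o=np.zeros((420,800,3),np.uint8)
for i,(n,sl) in enumerate((("scene",np.s_[0:160,260:420,::-1]),("top",np.s_[150:300,80:230,::-1]))):
    o[:395,400*i:400*i+395]=cv2.resize(manip.capture(n)["pixels"][sl],(395,395))
cv2.imwrite("pics/lift.png",o)
E
```

```text
False
down 9.08 [0.521  0.2513 0.1796] [-0.45  0.87  0.09] 0.0604 0.0
grip 9.52 [0.5212 0.2512 0.18  ] [ 0.33 -1.31  2.86] 0.021 48.72491240501404
up 10.1 [0.5213 0.2513 0.2051] [ 0.28  0.06 -4.07] 0.0208 48.932822942733765
```

View pics/lift.png

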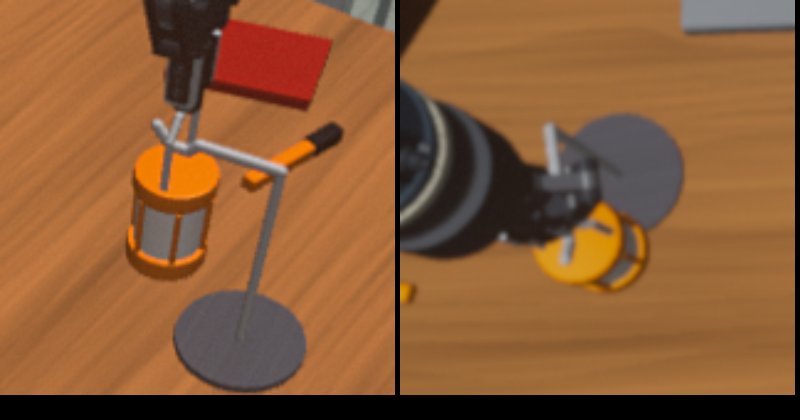

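The lantern is lifted (force changed by about 3 N) and the bail is clear of its seat. Next I'll slide it off along the stand's -x and carry it to the pad.

```bash
python3 - <<'E'
from bench import manip
from h import *
def st(m):
    s=manip.get_state();print(m,round(s["t"],2),np.round(s["ee_pos"],4),np.round(s["ft_force"],2),round(s["grip_width"],4),round(s["finger_force"],1))
p=manip.get_state()["ee_pos"]
q=p[:2]-U*.09
hit=manip.movel([*q,p[2]],speed=.08,f_stop=5);st(f"slide {hit}")
if not hit:
    manip.movel([*q,.235],speed=.12)
    manip.movel([.47,.016,.235],speed=.15);st("mid")
    manip.movel([*PAD,.235],speed=.12)
    manip.movel([*PAD,.185],speed=.1);manip.wait(.3);st("above")
    o=np.zeros((420,800,3),np.uint8)
    for i,(n,sl) in enumerate((("scene",np.s_[90:270,220:400,::-1]),("top",np.s_[110:270,190:350,::-1]))):
        c=manip.capture(n);o[:395,400*i:400*i+395]=cv2.resize(c["pixels"][sl],(395,395))
        t=np.linspace(0,2*np.pi,73);
        for z,r in((.045,.032),(.012,.060)):
            uv=proj(c,np.c_[PAD[0]+r*np.cos(t),PAD[1]+r*np.sin(t),0*t+z])
            off,k=((220,90),395/180) if i==0 else ((190,110),395/160)
            cv2.polylines(o,[((uv-off)*k+[400*i,0]).round().astype(int).reshape(-1,1,2)],True,(0,255,0) if z<.02 else (255,0,255),1)
    cv2.imwrite("pics/pad.png",o)
E
```

```text
slide False 11.47 [0.4325 0.2373 0.2045] [ 0.13 -0.67 -3.82] 0.0206 48.9
mid 13.53 [0.4699 0.0166 0.235 ] [-0.43 -0.74 -3.01] 0.0206 48.9
above 15.91 [0.6235 0.0156 0.1859] [-0.3  -0.55 -3.36] 0.0206 49.0
```

View pics/pad.png

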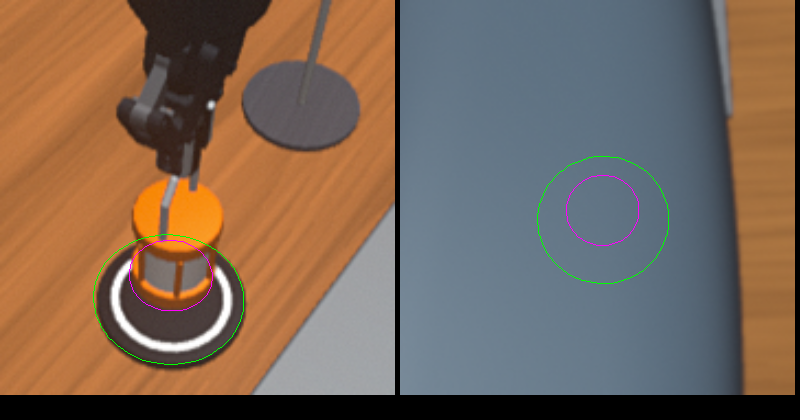

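The lantern hangs upright, with its base at about (175,290) inside the white ring and within 2-3 mm of the predicted outlines. I'll lower it until it touches, then release.

```bash
python3 - <<'E'
from bench import manip
from h import *
def st(m):
    s=manip.get_state();print(m,round(s["t"],2),np.round(s["ee_pos"],4),np.round(s["ft_force"],2),round(s["grip_width"],4),round(s["finger_force"],1))
manip.movel([*PAD,.158],speed=.06);st("near")
print(manip.movel([*PAD,.146],speed=.015,f_stop=4));st("touch")
E
```

```text
near 16.61 [0.6227 0.0157 0.1574] [ 0.36  0.55 -3.72] 0.0207 49.0
True
touch 17.11 [0.6233 0.0155 0.1526] [ 0.26 -1.55  6.27] 0.0209 49.5
```

```bash
python3 - <<'E'
from bench import manip
from h import *
manip.wait(.2)
manip.move_gripper(.06);manip.wait(.2)
p=manip.get_state()["ee_pos"]
manip.movel([p[0],p[1],.30],speed=.12)
manip.movel([.40,.016,.33],speed=.2);manip.wait(.5)
s=manip.get_state();print(s["t"],s["ee_pos"],s["ft_force"])
o=np.zeros((420,800,3),np.uint8)
for i,n in enumerate(("scene","top")):
    o[:300,400*i:400*i+400]=cv2.resize(manip.capture(n)["pixels"][:,:,::-1],(400,300))
c=manip.capture("scene");o[300:,:160]=cv2.resize(c["pixels"][150:270,240:400,::-1],(160,120))
cv2.imwrite("pics/end.png",o)
E
```

```text
21.1333 [0.40008517 0.01599849 0.32992562] [ 0.1174964   0.9674005  -0.62944955]
```

View pics/end.png

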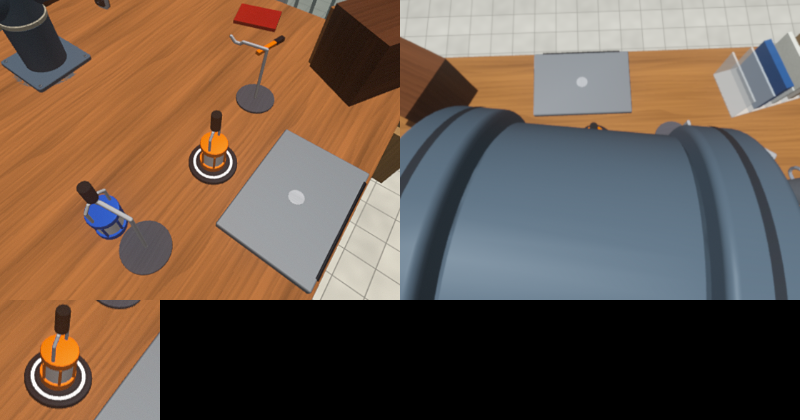

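The orange lantern stands upright in the white ring at about (213,160). The blue one still hangs at (103,213), and the arm is clear.

```bash
python3 -c "
from bench import manip
print(manip.sign_off())"
```

```text
the job is handed in; nothing more can be done
None
```

The orange lantern is standing upright in the middle of the charging pad (centred to within about 3 mm), released with the arm clear; the blue one still hangs on its hook, and I handed the job in at about 21 s.

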